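Wake the filter photometer with the sample vial and hold its selector at the third filter

ROBOT

A 6-joint arm with a two-finger parallel gripper is mounted at the origin on the work surface. World frame = base frame: x ahead of the robot, y to its left, z up, the work surface at z = 0. Lengths are in mm, angles in rad, forces in N, time in s.
With the tool pointing down it reaches from about 300 to 775 mm from the base axis. Payload 14.6 kg.
Tool frame: the origin (TCP) lies midway between the tips of the shut fingers; the grasp point (between the pads) lies 19 mm behind it (manip.tcp_to_grasp is the distance from the TCP to the grasp point, in mm); z points along the fingers, x is the direction in which the jaws open and shut, and the axes are right-handed (so a half turn about z gives the same grasp; the last joint's range is limited). The gripper opens to 94 mm and grips with 3 to 60 N. Pads are 16 mm wide; open, the fingers measure 119 mm over their backs; the gripper's body (75 mm by 177 mm) begins 78 mm behind the grasp point.
Start: joints at [1.258, 0.3, 1.521, -0, 1.321, -0.067], TCP at [133.831, 533.459, 205.446] pointing down, gripper open.
Joint ranges: [-3.03, 3.03], [-0.79, 2.21], [0.23, 2.52], [-1.04, 4.18], [0, 3.07], [-2.55, 2.55]. Speed limits (rad/s): [2.22, 2.22, 2.57, 3.14, 3.14, 3.14].

INTERFACE

Orientations are given as [roll, pitch, yaw] about the fixed x, y, z axes, in that order (R = Rz(yaw) Ry(pitch) Rx(roll)).
In Python, from cell import manip gives the robot as it stands.
- The arm moves only by the tool arm_command, never from a script. Its argument "steps" is a list of rows, each a list of 3 entries, a list of its own where there are three numbers: the opening, from 0 (shut) to 1 (fully open), then the shift along the tool's x, y, z in cm, then the turn about the tool's z in rad. A call has 1 to 5 rows; each row shifts and turns the commanded pose from where the row before left it, along the tool's axes as they then stand; what a row does not reach is not made up. A row lasts 1/12 s, in which the tool goes at most 41.7 mm and 7.16 degrees, less where a joint would pass 70% of its speed; a pose out of reach is approached as far as the arm can. A call with a gripper value outside its range is refused whole. The fingers move at their own pace and stop on an object; "force" is the grip in N (left out, the last holds). Time passes only in rows, so rows that do not move let the fingers close. It gives the time, the measured TCP pose, the force and the opening at its end, in the units of the state.
- manip.read_state(): the state, without advancing time (a new reading comes with each control period).
- manip.camera(name): name is "scene" or "top" or "wrist"; returns (picture, depth): 400x640x3 uint8, red, green, blue; 400x640 float32, mm along the optical axis (not along the pixel's ray), 0 where there is no reading.
- manip.calibration(name): a dict with "fx", "fy", "cx", "cy" (pixels), "R" (3x3) and "t" (3): a world point X has camera coordinates R X + t; the wrist camera has in their place "tool_from_camera" (4x4, takes a point from camera to tool coordinates, whose origin is the TCP and whose axes are the tool frame's). Camera axes: x right, y down, z forward; pixel columns grow to the right and rows downward; lengths in mm; the calibration is good to about 2 mm. A picture is of the moment at which its call begins: read the wrist's pose just before it. calibration takes no time and is no camera call.
- manip.sign_off(): hands the job in, once; it reports no verdict.
The state is a dict: "clock": time; "joints": joint angles; "qd": joint speeds; "effort": joint torques, N m; "eef_pos": TCP position; "eef_rot": TCP orientation; "wrist_force": force on the tool from outside, world axes, zero at the start; "moment": the same for the moment, N m; "finger_gap": finger opening in mm.
Only numpy, scipy, OpenCV 4.12 (cv2) and the standard library are available. Lean on these libraries where they do the work, as an engineer would, in place of code of your own. Each camera call takes 0.05 s, during which the arm holds its last target.

TASK

Stand the amber screw-cap vial upright in the photometer's round well, press it straight down until the sprung pad is fully depressed, then let go so that it stands free in the well. Then grip the spring-return filter knob and turn it clockwise, counting the clicks, to the third stop from home without going past it, and finish holding it there: the knob runs back if let go, so do not release it. Leave the other glassware and the pan where they are.

Things in the scene. Friction and masses are not known exactly. Their poses are not given: they have to be found in the camera images.
- vial_center (a point): Closed cylindrical sample vial of amber glass, 36 mm diameter, 95 mm high in all (the top 17 mm is a black screw cap of 33 mm diameter), about 80 g, standing upright on the bench. This point is its centre, 47.5 mm above its underside; z is its long axis, up. Grip it at this point or above: in the well the collar surrounds the lowest 17 mm of it at full press.
- meter: White filter photometer, a box 150 mm (x) by 280 mm (y) by 45 mm high, fixed to the bench. Origin: centre of its underside on the bench; x points away from the robot, y to the left, when its yaw is 0. In its frame the well axis is at (0, -80 mm) and the knob axis at (0, +80 mm).
- well (a point): Centre of the top of the well's sprung pad when the pad is up (fixed to the meter, does not sink), 55 mm above the bench. The well is a black collar on the meter's top, inner diameter 45 mm, outer 58 mm, its rim 10 mm above this point; the pad fills it.
- pad (a joint): Travel of the round sprung pad in the well: 0 up, 0.007 m fully down at its stop. The push needed grows from 2.4 N at the first movement to 8 N at the stop; it springs up again when let go, and the vial's weight does not move it.
- knob_grip (a point): Middle of the selector knob's bar grip, on the knob's vertical axis, 75 mm above the bench and 12 mm below the bar's top. Its x axis runs along the bar and turns with it.
- knob_bar: The black bar grip of the selector knob: 46 mm long (its x), 14 mm thick (its y), 32 mm high, standing on a round skirt of 48 mm diameter and 8 mm height on the meter's top. Its origin is on the knob axis 47 mm above the bench; a white mark is on its -x end. Pinch its two flat sides.
- knob (a joint): Knob angle, growing clockwise seen from above. 0 (start) is home: end stop, bar along the meter's x, white mark to its -x. Click stops every 24 degrees: 0.419, 0.838, third 1.257, fourth 1.676 rad (far end). Five pips show home and stops. A spring of 0.15 N m always pulls it home if let go; the torque sinks to 0.09 N m just before each stop and jumps to 0.21 just past it: grip with 40 N or more.
- flask: Bystander: conical flask of green glass, 72 mm wide at the foot, 112 mm high; origin at the centre of its underside.
- beaker: Bystander: open glass beaker, 68 mm wide, 85 mm high; origin at the centre of its underside.
- pan: Bystander: round steel pan, 220 mm wide, 50 mm high, with a rod and a dish in it; origin at the centre of its underside.
Mind the look-alikes: they are no part of the job. What is meant by the part that bears vial_center is not green or turquoise, and is the smaller of those in its own colour.

How it is judged:
By the outcome, as a careful person would: the job done as asked, in the order asked, and still so for the second after the job is handed in, while the arm keeps its last pose, push and grip.
It also fails if it takes over 54 s, if anything falls off the work surface, if the arm or the gripper's body presses on something with over 40 N, if the wrist force passes 120 N, or if a joint passes its speed limit or range.

## Working session

There is one attempt and no reset: what is moved stays moved. The work goes in short steps, Python scripts to look and compute and a tool call to move; the robot and the scene stay as the last step left them, time stands still between calls to the robot, and variables do not carry over. Pictures are saved under pics/ and viewed, and the job is handed in when it is done.

Besides the shell and the picture viewer there is one more tool, called after ">>>" as name(argument=value, ...), one argument or row to a line, values as JSON. arm_command: Moves the arm, as the interface text tells. Its arguments: {"type":"object","properties":{"steps":{"type":"array","items":{"type":"array"}},"force":{"type":"number"}},"required":["steps"]}

```bash
ls; mkdir -p pics; python3 - <<'E'
from cell import manip
import cv2,json
s=manip.read_state();print(s)
import numpy as np
for n in ("scene","top"):
    p,d=manip.camera(n); cv2.imwrite(f"pics/{n}0.png",p[:,:,::-1]); np.save(f"pics/{n}0.npy",d)
    print(n,manip.calibration(n))
print(manip.calibration("wrist"))
E
```

```text
pics
{'clock': 0.0, 'joints': array([ 1.25840447e+00,  3.00470123e-01,  1.52164875e+00,  2.54877520e-05,
        1.32067370e+00, -6.66249485e-02]), 'qd': array([-0.00053438,  0.00103484,  0.00038722,  0.00172019, -0.00135461,
       -0.00010038]), 'effort': array([ 1.30381170e-03, -5.31818819e+01, -3.52733302e+01,  7.08777085e-02,
        2.43867037e-02, -8.29092664e-05]), 'eef_pos': array([133.73730388, 533.1997152 , 204.85823861]), 'eef_rot': array([-3.14148814e+00,  1.19561640e-03,  1.32502315e+00]), 'wrist_force': array([ 0.12140405,  0.52940915, -1.5800735 ]), 'moment': array([-0.00649558, -0.00035999, -0.04743505]), 'finger_gap': 94.14075247138584}
scene {'fx': 409.2975413213654, 'fy': 409.2975413213654, 'cx': 321.22179852197036, 'cy': 199.12527358803712, 'R': array([[-0.88101704,  0.47303883,  0.00657566],
       [ 0.34546746,  0.65279182, -0.67417733],
       [-0.32320459, -0.59169004, -0.73854024]]), 't': array([ 509.08890689, -223.20944291, 1544.49584398])}
top {'fx': 459.62807749043293, 'fy': 459.62807749043293, 'cx': 324.1229146238728, 'cy': 201.30495418388296, 'R': array([[ 0.00810599, -0.99971774, -0.02233229],
       [-0.99220908, -0.00526457, -0.12447257],
       [ 0.12431986,  0.02316727, -0.9919717 ]]), 't': array([  97.36904339,  620.86881172, 1171.09438839])}
{'fx': 300.7555089746453, 'fy': 300.7555089746453, 'cx': 323.9260519190721, 'cy': 204.93127521704645, 'tool_from_camera': array([[ 9.99999806e-01, -6.27645233e-05, -6.19148874e-04,
        -1.13556132e-01],
       [ 2.28678271e-04,  9.62357542e-01,  2.71786515e-01,
        -7.83563703e+01],
       [ 5.78784037e-04, -2.71786604e-01,  9.62357370e-01,
        -1.79145912e+02],
       [ 0.00000000e+00,  0.00000000e+00,  0.00000000e+00,
         1.00000000e+00]])}
```

View pics/scene0.png

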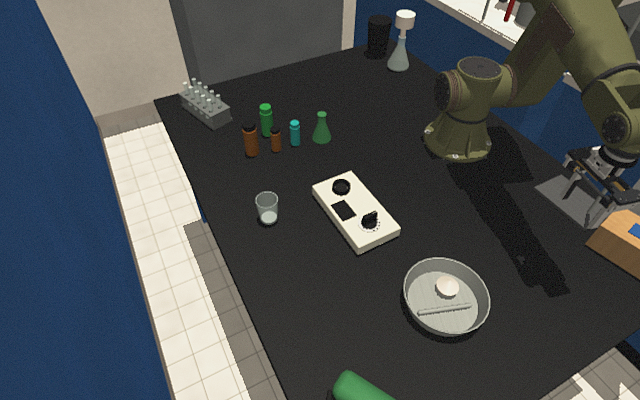

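View pics/top0.png

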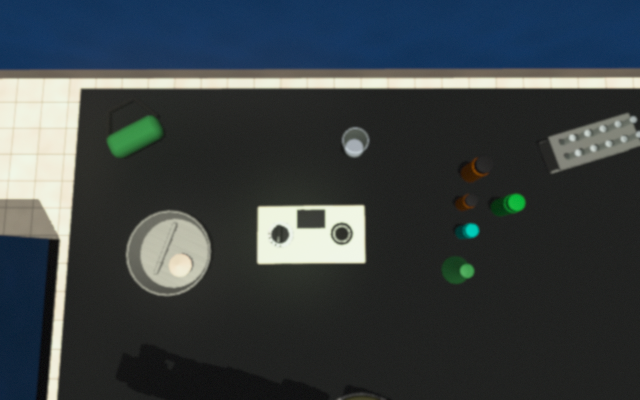

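Scene view shows these candidates: a large amber bottle (250,140), a small amber vial (276,140), a green one (266,120), a turquoise one (295,133) and the flask (321,130). In the top view they are at (475,168), (465,202), (512,204), (468,231) and (458,270). By the description I choose the small amber vial, scene (276,140) and top (465,202).

```bash
cat > h.py <<'E'
import numpy as np,cv2
from cell import manip
def world(name,d,st=None):
    c=manip.calibration(name)
    v,u=np.mgrid[0:400,0:640]
    P=np.stack([(u-c['cx'])/c['fx']*d,(v-c['cy'])/c['fy']*d,d],-1)
    if name=='wrist':
        from scipy.spatial.transform import Rotation as Ro
        T=c['tool_from_camera'];P=P@T[:3,:3].T+T[:3,3]
        return P@Ro.from_euler('xyz',st['eef_rot']).as_matrix().T+st['eef_pos']
    return (P-c['t'])@c['R']
def circ(A):
    M=np.c_[A,np.ones(len(A))];x=np.linalg.lstsq(M,(A**2).sum(1),rcond=None)[0]
    return x[0]/2,x[1]/2,np.sqrt(x[2]+(x[0]**2+x[1]**2)/4)
E
python3 - <<'E'
from h import *
for n in("top","scene"):
    W=world(n,np.load(f"pics/{n}0.npy")); p=cv2.imread(f"pics/{n}0.png").astype(int)
    np.save(f"pics/{n}W.npy",W)
    print(n)
    for name,box in dict(top=dict(big=(455,485,150,185),small=(452,482,190,214),green=(488,528,188,220),turq=(452,482,218,242),flask=(438,478,252,288),beaker=(335,375,122,162),meter=(250,372,198,270),pan=(120,215,205,300)),scene=dict(big=(240,262,120,160),small=(268,284,124,155),green=(257,275,100,140),turq=(287,303,117,148),flask=(310,335,108,146),meter=(305,405,165,255)))[n].items():
        w=W[box[2]:box[3],box[0]:box[1]].reshape(-1,3)
        a=w[(w[:,2]>8)&(w[:,2]<250)]
        if len(a)==0: print(name,"none");continue
        print(name,len(a),'min',a.min(0).round(),'max',a.max(0).round(),'p98z',np.percentile(a[:,2],98).round())
    if n=="top":
        w=W[198:270,250:372].reshape(-1,3); a=w[(abs(w[:,2]-45)<6)]
        r=cv2.minAreaRect(a[:,:2].astype(np.float32)); print(r)
    z=W[300:350,400:600] if n=="top" else W[180:200,270:300]
    print("bench z",np.median(z[...,2]))
i=cv2.imread("pics/scene0.png")[95:160,230:345]; cv2.imwrite("pics/crop1.png",cv2.resize(i,None,fx=6.5,fy=6.5,interpolation=cv2.INTER_CUBIC))
E
```

```text
top
big 440 min [ 678. -305.    8.] max [ 726. -267.  135.] p98z 132.0
small 274 min [ 601. -285.    9.] max [ 635. -250.  100.] p98z 99.0
green 531 min [ 587. -388.    9.] max [ 632. -344.  127.] p98z 125.0
turq 273 min [ 526. -283.    8.] max [ 560. -248.  101.] p98z 98.0
flask 622 min [ 410. -275.    8.] max [ 477. -210.  118.] p98z 115.0
beaker 423 min [740. -11.   8.] max [806.  53.  90.] p98z 88.0
meter 6140 min [458. -24.   9.] max [628. 276.  94.] p98z 68.0
pan 2565 min [374. 395.   8.] max [612. 631.  58.] p98z 52.0
((533.7061767578125, 134.71038818359375), (149.86282348632812, 279.6693420410156), 0.9100765585899353)
bench z -0.1488266919846047
scene
big 473 min [ 633. -375.    8.] max [ 729. -265.  134.] p98z 133.0
small 268 min [ 591. -358.    9.] max [ 638. -247.   98.] p98z 97.0
green 404 min [ 588. -386.    8.] max [ 686. -251.  125.] p98z 123.0
turq 227 min [ 527. -284.    9.] max [ 564. -244.   98.] p98z 97.0
flask 373 min [ 415. -266.    8.] max [ 482. -209.  115.] p98z 113.0
meter 3904 min [458.  -6.   8.] max [613. 279.  91.] p98z 77.0
bench z 0.03616411846939223
```

View pics/crop1.png

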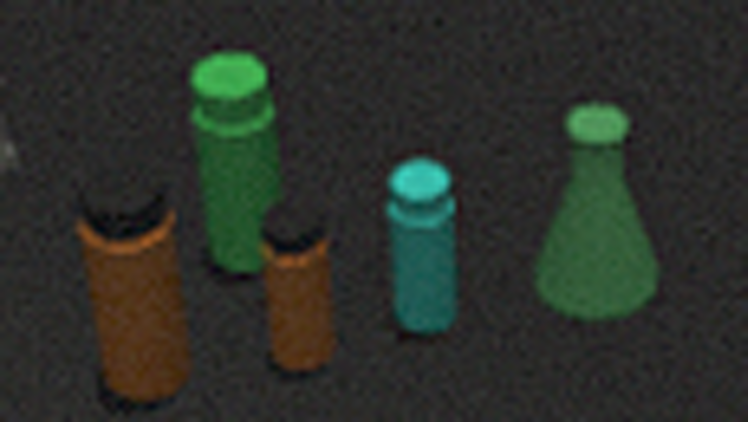

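The crop confirms it: the small black-capped amber vial is about 36 mm wide and 95 mm high, centred near (619,-267). The larger amber one is 132 mm high. The meter is near (534,135) with yaw about 0.016. I'll go over the meter first for a wrist view.

>>> arm_command(
  steps=[
    [1,[0,0,-1.8],-0.0874],
    [1,[0,0,-1.8],-0.0874],
    [1,[0,0,-1.8],-0.0874],
    [1,[-2.88,2.81,0],0],
    [1,[-2.88,2.81,0],0],
  ],
)

```text
clock: 0.52
eef_pos: [190.7, 476.6, 259.7]
eef_rot: [3.141, -0.001, 1.591]
wrist_force: [1.0, 0.2, -0.3]
finger_gap: 93.9
```

>>> arm_command(
  steps=[
    [1,[-2.88,2.81,0],0],
    [1,[-2.88,2.81,0],0],
    [1,[-2.88,2.81,0],0],
    [1,[-2.88,2.81,0],0],
    [1,[-2.88,2.81,0],0],
  ],
)

```text
clock: 0.93
eef_pos: [334.7, 333.4, 259.4]
eef_rot: [-3.142, 0.0, 1.587]
wrist_force: [1.0, 0.6, 0.3]
finger_gap: 93.5
```

>>> arm_command(
  steps=[
    [1,[-2.88,2.81,0],0],
    [1,[-2.88,2.81,0],0],
    [1,[-2.88,2.81,0],0],
    [1,[-2.88,2.81,0],0],
    [1,[-2.88,2.81,0],0],
  ],
)

```text
clock: 1.35
eef_pos: [477.7, 191.6, 259.3]
eef_rot: [-3.141, 0.0, 1.587]
wrist_force: [0.2, 1.0, 0.5]
finger_gap: 94.1
```

>>> arm_command(
  steps=[
    [1,[-2.88,2.81,0],0],
    [1,[-2.88,2.81,0],0],
    [1,[0,0,0],0],
    [1,[0,0,0],0],
  ],
)

```text
clock: 1.68
eef_pos: [534.4, 135.4, 258.5]
eef_rot: [-3.14, 0.0, 1.584]
wrist_force: [-0.0, 0.3, 0.4]
finger_gap: 93.8
```

```bash
python3 - <<'E'
from h import *
s=manip.read_state();print(s['clock'],s['eef_pos'],s['eef_rot'],s['joints'],s['qd'].round(3),s['wrist_force'])
p,d=manip.camera("wrist");cv2.imwrite("pics/w1.png",p[:,:,::-1]);W=world("wrist",d,s);np.save("pics/w1W.npy",W)
E
```

```text
1.6833 [534.36515435 135.37553975 258.49555778] [-3.13990746e+00  2.53622222e-04  1.58438900e+00] [ 1.81659252e-01  2.68741917e-01  1.43770856e+00  3.21328428e-05
  1.43684605e+00 -1.40273386e+00] [ 0.051 -0.033  0.028  0.005  0.002  0.017] [-0.03292798  0.28991433  0.44746047]
```

View pics/w1.png

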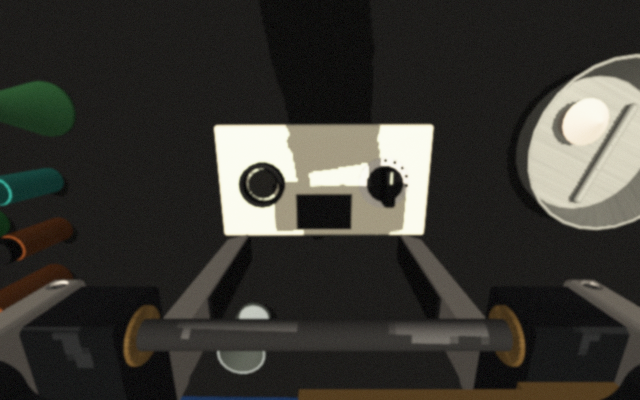

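The wrist view shows the meter, with the well at (262,184), the knob at (385,183) and its white mark on the robot side (home). I'll fit the meter, collar and knob from this.

```bash
python3 - <<'E'
from h import *
W=np.load("pics/w1W.npy");p=cv2.imread("pics/w1.png")
w=W[118:242,205:440]; f=w.reshape(-1,3)
a=f[abs(f[:,2]-45)<5];print("top z",np.median(a[:,2]),cv2.minAreaRect(a[:,:2].astype(np.float32)))
a=W[160:210,238:288].reshape(-1,3); r=a[(a[:,2]>58)&(a[:,2]<72)]
print("collar",len(r),np.median(r[:,2]),circ(r[:,:2]),cv2.minEnclosingCircle(r[:,:2].astype(np.float32)))
q=a[(a[:,2]>50)&(a[:,2]<58)];print("pad",np.median(q[:,2]),q.mean(0))
a=W[155:215,360:412].reshape(-1,3); r=a[(a[:,2]>80)&(a[:,2]<95)]
print("bar",len(r),np.median(r[:,2]),cv2.minAreaRect(r[:,:2].astype(np.float32)))
a=np.load("pics/topW.npy")[190:215,450:485].reshape(-1,3); 
for n,sl in(("top",np.s_[190:215,450:485]),("scene",np.s_[124:155,266:286])):
    a=np.load(f"pics/{n}W.npy")[sl].reshape(-1,3)
    r=a[(a[:,2]>92)&(a[:,2]<104)&(a[:,0]<640)&(a[:,0]>595)&(abs(a[:,1]+267)<25)]; print(n,"cap",len(r),np.median(r[:,2]),cv2.minEnclosingCircle(r[:,:2].astype(np.float32)))
cv2.imwrite("pics/crop2.png",cv2.resize(p[115:245,205:440],None,fx=3.4,fy=3.4,interpolation=cv2.INTER_CUBIC))
E
```

```text
top z 44.74643219650781 ((535.408447265625, 133.4001922607422), (149.9317626953125, 280.18359375), 0.765521764755249)
collar 708 64.2831634832126 (np.float64(535.9937706237785), np.float64(54.176097385456615), np.float64(25.530139834199833)) ((536.664306640625, 53.59895324707031), 29.081392288208008)
pad 54.66880640186852 [536.04091241  53.73891378  54.5482644 ]
bar 448 86.36376756657855 ((534.3673095703125, 213.28404235839844), (46.07560348510742, 14.109230041503906), 0.8041691780090332)
top cap 118 94.63739513445206 ((618.8158569335938, -268.1979675292969), 16.7477970123291)
scene cap 41 94.72759192993678 ((619.36962890625, -266.15496826171875), 18.612689971923828)
```

View pics/crop2.png

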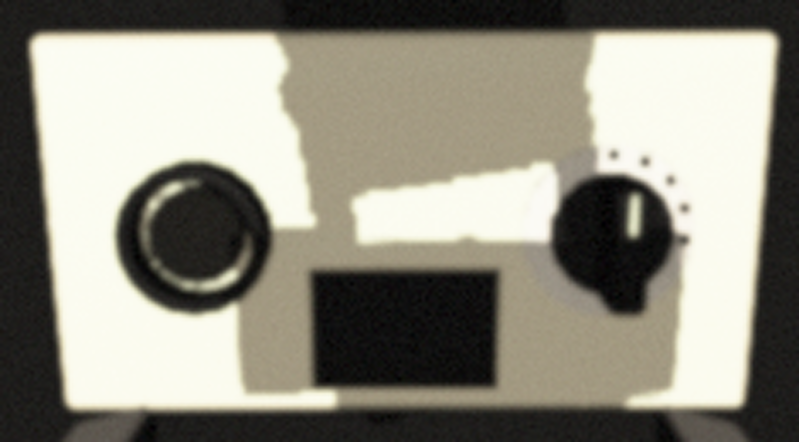

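Measured in the wrist frame: well (536.3,53.6), knob axis (534.3,213.3), yaw about 0.014. Sizes and heights match the description. Next stop is above the vial.

>>> arm_command(
  steps=[
    [1,[-3.67,0.715,0],0],
    [1,[-3.67,0.715,0],0],
    [1,[-3.67,0.715,0],0],
    [1,[-3.67,0.715,0],0],
    [1,[-3.67,0.715,0],0],
  ],
)

```text
clock: 2.15
eef_pos: [572.2, -46.2, 259.8]
eef_rot: [3.141, -0.0, 1.589]
wrist_force: [0.6, 0.3, 0.5]
finger_gap: 94.0
```

>>> arm_command(
  steps=[
    [1,[-3.67,0.715,0],0],
    [1,[-3.67,0.715,0],0],
    [1,[-3.67,0.715,0],0],
    [1,[-3.67,0.715,0],0],
    [1,[-3.67,0.715,0],0],
  ],
)

```text
clock: 2.57
eef_pos: [611.5, -229.1, 259.8]
eef_rot: [3.141, -0.0, 1.589]
wrist_force: [-0.1, 1.2, 0.4]
finger_gap: 94.0
```

>>> arm_command(
  steps=[
    [1,[-3.67,0.715,0],0],
    [1,[0,0,0],0],
    [0.75,[0,0,0],0],
    [0.75,[0,0,0],0],
  ],
)

```text
clock: 2.9
eef_pos: [619.2, -263.9, 259.5]
eef_rot: [-3.141, -0.0, 1.589]
wrist_force: [0.4, 0.2, 0.1]
finger_gap: 84.1
```

```bash
python3 - <<'E'
from h import *
s=manip.read_state();print(s['clock'],s['eef_pos'],s['eef_rot'],s['joints'],s['qd'].round(3),s['finger_gap'])
p,d=manip.camera("wrist");cv2.imwrite("pics/w2.png",p[:,:,::-1]);W=world("wrist",d,s);np.save("pics/w2W.npy",W)
f=W.reshape(-1,3)
r=f[(abs(f[:,2]-95)<4)&(abs(f[:,0]-619)<28)&(abs(f[:,1]+267)<28)];print("cap",len(r),np.median(r[:,2]),cv2.minEnclosingCircle(r[:,:2].astype(np.float32)))
r=f[(f[:,2]>20)&(f[:,2]<140)&(f[:,0]>500)&(f[:,0]<720)&(abs(f[:,1]+300)<120)]
r=f[(f[:,2]>20)&(f[:,2]<78)&(abs(f[:,0]-619)<25)&(abs(f[:,1]+267)<25)];print("body",len(r),r.min(0),r.max(0))
E
```

```text
2.9 [ 619.22579368 -263.89343898  259.48500405] [-3.14142677e+00 -4.09032377e-04  1.58859548e+00] [-4.57375474e-01  5.60919053e-01  1.03085624e+00  2.87886237e-04
  1.55015200e+00 -2.04597698e+00] [ 0.016 -0.016  0.005  0.001 -0.002 -0.001] 84.08801847631747
cap 588 94.6414689980335 ((620.2510986328125, -270.6561279296875), 16.395315170288086)
body 216 [ 602.37684067 -287.64286435   20.0090784 ] [ 620.17534071 -253.75926288   77.98253288]
```

View pics/w2.png

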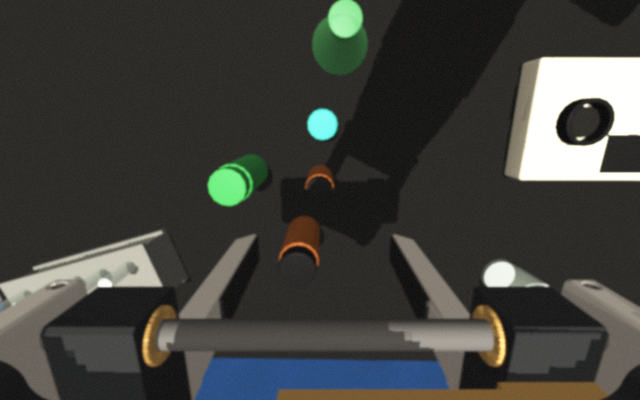

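Wrist view: the small amber vial is at pixel (319,180), 3D centre (620.3,-270.6), cap top 94.6 as expected. The fingers clear its neighbours, so I'll align and go down to grip at about 62 mm.

>>> arm_command(
  steps=[
    [0.75,[-0.69,0.1,2],0],
    [0.75,[0,0,4],0],
    [0.75,[0,0,3.5],0],
    [0.75,[0,0,0],0],
    [0.75,[0,0,0],0],
  ],
)

```text
clock: 3.37
eef_pos: [620.0, -270.9, 164.5]
eef_rot: [-3.14, -0.001, 1.589]
wrist_force: [0.7, -0.0, 0.4]
finger_gap: 70.7
```

>>> arm_command(
  steps=[
    [0.75,[0,0,4],0],
    [0.75,[0,0,4],0],
    [0.75,[0,0,2.5],0],
    [0.75,[0,0,1.6],0],
    [0.75,[0,0,0],0],
  ],
)

```text
clock: 3.78
eef_pos: [620.2, -271.6, 43.0]
eef_rot: [-3.14, -0.001, 1.588]
wrist_force: [-0.8, -0.8, 0.7]
finger_gap: 70.3
```

```bash
python3 - <<'E'
from h import *
s=manip.read_state();print(s['clock'],s['eef_pos'],s['eef_rot'],s['finger_gap'],s['wrist_force'])
p,d=manip.camera("wrist");cv2.imwrite("pics/w3.png",p[:,:,::-1])
E
```

```text
3.7833 [ 620.23969015 -271.64773599   43.00249973] [-3.14028953e+00 -7.49400015e-04  1.58809600e+00] 70.28769957405946 [-0.77564244 -0.79171979  0.67857001]
```

View pics/w3.png

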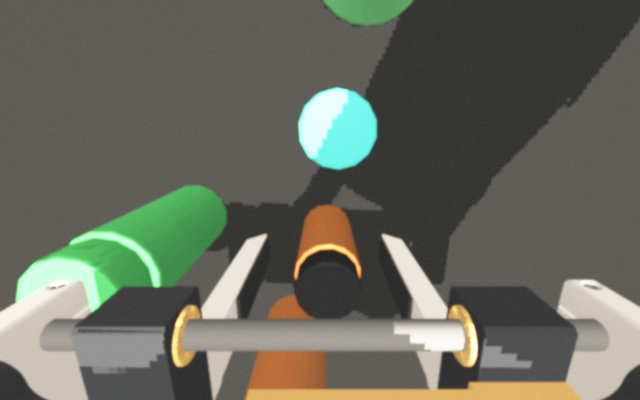

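The vial's cap at (327,283) stands between the two fingers. Closing with 25 N.

>>> arm_command(
  steps=[
    [0.2,[0,0,0],0],
    [0.2,[0,0,0],0],
    [0.2,[0,0,0],0],
    [0.2,[0,0,0],0],
    [0.2,[0,0,0],0],
  ],
  force=25,
)

```text
clock: 4.25
eef_pos: [620.5, -272.6, 44.3]
eef_rot: [3.141, 0.0, 1.587]
wrist_force: [-0.0, 0.3, -0.7]
finger_gap: 40.7
```

>>> arm_command(
  steps=[
    [0.2,[0,0,0],0],
    [0.2,[0,0,0],0],
    [0.2,[0,0,-1],0],
    [0.2,[0,0,-1],0],
    [0.2,[0,0,0],0],
  ],
)

```text
clock: 4.67
eef_pos: [621.1, -273.0, 66.3]
eef_rot: [3.139, 0.002, 1.587]
wrist_force: [0.8, -0.5, 0.2]
finger_gap: 35.5
```

```bash
python3 - <<'E'
from h import *
s=manip.read_state();print(s['clock'],s['eef_pos'],s['eef_rot'],s['finger_gap'],s['wrist_force'])
p,d=manip.camera("wrist");cv2.imwrite("pics/w4.png",p[:,:,::-1])
E
```

```text
4.6667 [ 621.11065628 -273.00265482   66.30105027] [3.13858942e+00 1.67796332e-03 1.58719633e+00] 35.53510056959186 [ 0.75044377 -0.48543947  0.22862135]
```

View pics/w4.png

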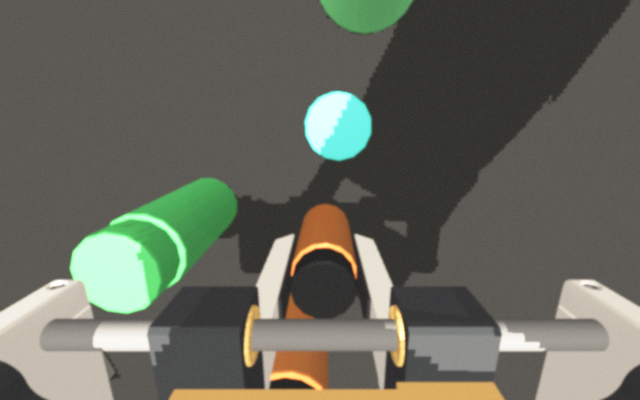

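The vial is gripped (gap 35.5 mm) and lifting upright with the cap at (324,280). I'll raise it and carry it to the well.

>>> arm_command(
  steps=[
    [0.2,[0,0,-3],0],
    [0.2,[0,0,-4],0],
    [0.2,[0,0,-4],0],
    [0.2,[0,0,-3],0],
    [0.2,[0,0,0],0],
  ],
)

```text
clock: 5.13
eef_pos: [621.8, -273.4, 211.1]
eef_rot: [3.132, 0.005, 1.587]
wrist_force: [1.2, -0.4, 0.1]
finger_gap: 35.5
```

>>> arm_command(
  steps=[
    [0.2,[2,-0.5,0],0],
    [0.2,[3.5,-0.85,0],0],
    [0.2,[3.5,-0.85,0],0],
    [0.2,[3.5,-0.85,0],0],
    [0.2,[3.5,-0.85,0],0],
  ],
)

```text
clock: 5.55
eef_pos: [577.6, -111.7, 202.7]
eef_rot: [-3.141, -0.0, 1.587]
wrist_force: [1.4, 0.2, -1.6]
finger_gap: 35.6
```

>>> arm_command(
  steps=[
    [0.2,[3.5,-0.85,0],0],
    [0.2,[3.5,-0.85,0],0],
    [0.2,[3.5,-0.85,0],0],
    [0.2,[3.5,-0.85,0],0],
    [0.2,[2.8,-0.65,0],0],
  ],
)

```text
clock: 5.97
eef_pos: [534.2, 56.3, 203.0]
eef_rot: [-3.141, -0.0, 1.588]
wrist_force: [0.1, 0.7, -0.7]
finger_gap: 35.6
```

>>> arm_command(
  steps=[
    [0.2,[0,0,0],0],
    [0.2,[0,0,0],0],
    [0.2,[0,0,0],0],
  ],
)

```text
clock: 6.22
eef_pos: [535.3, 53.8, 203.1]
eef_rot: [-3.141, 0.0, 1.587]
wrist_force: [-0.4, -0.3, -1.4]
finger_gap: 35.5
```

```bash
python3 - <<'E'
from h import *
s=manip.read_state();print(s['clock'],s['eef_pos'],s['eef_rot'],s['finger_gap'],s['wrist_force'])
p,d=manip.camera("wrist");cv2.imwrite("pics/w5.png",p[:,:,::-1]);W=world("wrist",d,s);np.save("pics/w5W.npy",W)
from scipy.spatial.transform import Rotation as Ro
f=(W.reshape(-1,3)-s['eef_pos'])@Ro.from_euler('xyz',s['eef_rot']).as_matrix()
g=f[(abs(f[:,0])<30)&(abs(f[:,1])<30)&(f[:,2]>-70)&(f[:,2]<60)]
print(len(g),g.min(0),g.max(0))
c=g[abs(g[:,2]-np.percentile(g[:,2],3))<4]; print(cv2.minEnclosingCircle(c[:,:2].astype(np.float32)),np.median(c[:,2]))
for a,b in((-40,-32),(0,12),(15,25),(25,35),(35,45)):
    k=g[(g[:,2]>a)&(g[:,2]<b)]; 
    if len(k)>20: print(a,b,len(k),circ(k[:,:2]),k[:,0].min(),k[:,0].max(),k[:,1].min())
E
```

```text
6.2167 [535.31242255  53.77960643 203.12824145] [-3.14129885e+00  2.27752116e-04  1.58729393e+00] 35.533151829214255 [-0.42584742 -0.29491322 -1.37097512]
9761 [-29.99152602 -17.85367799 -69.9954536 ] [29.68081715 16.45680083 43.00568229]
((-0.640864372253418, -8.796293258666992), 28.297021865844727) -67.34683505486767
-40 -32 992 (np.float64(-0.5945613777735889), np.float64(4.340015574254672), np.float64(22.15132447268334)) -29.910709413520998 29.32508918908861 -17.30447218034016
0 12 285 (np.float64(-0.442180709266182), np.float64(1.138544042672626), np.float64(18.2698892188911)) -20.861234813050277 18.795230596309207 -17.67712569931702
15 25 183 (np.float64(-0.21455206405131882), np.float64(0.4451825584901812), np.float64(17.648969084048225)) -16.615552458669804 16.927604093839765 -17.639576317384194
25 35 170 (np.float64(-0.1404610443686485), np.float64(0.46152067227473026), np.float64(17.705630398164026)) -16.49312210064172 17.260080024635464 -17.603169007445757
35 45 104 (np.float64(0.02172448206539591), np.float64(0.5945112660010814), np.float64(17.78858810088425)) -16.44399883087014 17.260855146014087 -17.48578126840303
```

View pics/w5.png

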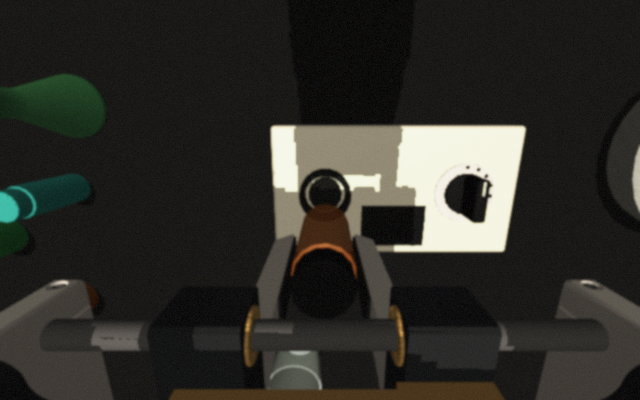

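Vial hangs vertical, centred over the well within 1 mm: its bottom is at pixel (325,205) in front of the collar, 43 mm below the TCP. Touch is expected at TCP z of about 98, full press at about 91. Grip goes to 40 N for the press.

>>> arm_command(
  steps=[
    [0.2,[0,0.06,3],0],
    [0.2,[0,0,3],0],
    [0.2,[0,0,2],0],
    [0.2,[0,0,0],0],
    [0.2,[0,0,0],0],
  ],
  force=40,
)

```text
clock: 6.68
eef_pos: [535.9, 53.3, 123.2]
eef_rot: [-3.14, 0.0, 1.586]
wrist_force: [0.2, 1.3, 0.2]
finger_gap: 35.8
```

```bash
python3 - <<'E'
from h import *
s=manip.read_state();print(s['clock'],s['eef_pos'],s['eef_rot'],s['finger_gap'],s['wrist_force'])
p,d=manip.camera("wrist");cv2.imwrite("pics/w6.png",p[:,:,::-1]);W=world("wrist",d,s)
f=W.reshape(-1,3); r=f[(f[:,2]>60)&(f[:,2]<68)&(np.hypot(f[:,0]-536.3,f[:,1]-53.6)<33)&(np.hypot(f[:,0]-536,f[:,1]-53.6)>20.5)]
print(len(r),circ(r[:,:2]),r.min(0),r.max(0))
E
```

```text
6.6833 [535.89677663  53.29406836 123.23997034] [-3.14009009e+00  1.07847619e-04  1.58593057e+00] 35.76676914213356 [0.18659907 1.25841869 0.22678127]
1014 (np.float64(536.0980846264265), np.float64(53.66844295756118), np.float64(25.490663526214767)) [508.24029601  25.23748641  60.00317828] [553.39098038  82.28696239  66.70304783]
```

View pics/w6.png

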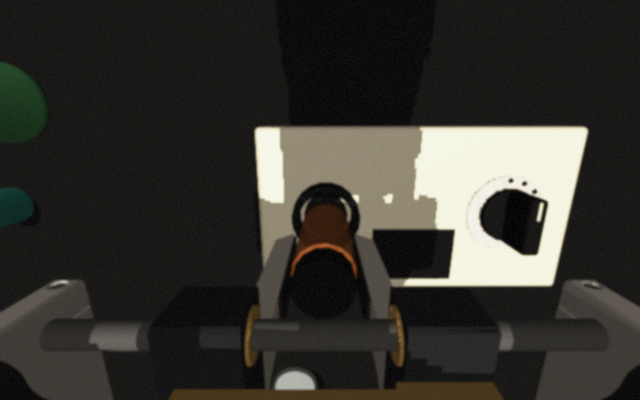

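The vial's lower end is centred above the collar at (326,210), which the fit puts at (536.1,53.7). Inserting.

>>> arm_command(
  steps=[
    [0.2,[0,0,1.2],0],
    [0.2,[0,0,0.9],0],
    [0.2,[0,0,0],0],
    [0.2,[0,0,0],0],
  ],
)

```text
clock: 7.07
eef_pos: [536.1, 54.1, 103.0]
eef_rot: [3.141, 0.0, 1.587]
wrist_force: [0.0, -0.1, -1.0]
finger_gap: 35.5
```

>>> arm_command(
  steps=[
    [0.2,[0,0,0.25],0],
    [0.2,[0,0,0.25],0],
    [0.2,[0,0,0.2],0],
    [0.2,[0,0,0],0],
    [0.2,[0,0,0],0],
  ],
)

```text
clock: 7.48
eef_pos: [536.3, 54.2, 95.9]
eef_rot: [3.141, 0.0, 1.587]
wrist_force: [1.4, 0.9, 4.7]
finger_gap: 35.3
```

>>> arm_command(
  steps=[
    [0.2,[0,0,0.2],0],
    [0.2,[0,0,0.1],0],
    [0.2,[0,0,0],0],
    [0.2,[0,0,0],0],
  ],
)

```text
clock: 7.82
eef_pos: [536.3, 54.2, 92.8]
eef_rot: [3.14, -0.0, 1.587]
wrist_force: [0.9, 0.2, 5.6]
finger_gap: 35.4
```

>>> arm_command(
  steps=[
    [0.2,[0,0,0.15],0],
    [0.2,[0,0,0.1],0],
    [0.2,[0,0,0],0],
    [0.2,[0,0,0],0],
  ],
)

```text
clock: 8.15
eef_pos: [536.7, 54.6, 91.4]
eef_rot: [3.139, -0.001, 1.587]
wrist_force: [-2.6, 2.6, 17.4]
finger_gap: 35.4
```

>>> arm_command(
  steps=[
    [0.2,[0,0,0.04],0],
    [0.2,[0,0,0],0],
    [0.2,[0,0,0],0],
    [0.2,[0,0,0],0],
  ],
)

```text
clock: 8.48
eef_pos: [536.8, 54.6, 91.4]
eef_rot: [3.139, -0.001, 1.587]
wrist_force: [-3.9, 4.0, 20.7]
finger_gap: 35.3
```

```bash
python3 - <<'E'
from h import *
s=manip.read_state();print(s['clock'],s['eef_pos'],s['eef_rot'],s['finger_gap'],s['wrist_force'])
p,d=manip.camera("wrist");cv2.imwrite("pics/w7.png",p[:,:,::-1]);W=world("wrist",d,s)
from scipy.spatial.transform import Rotation as Ro
f=W.reshape(-1,3)
r=f[(np.hypot(f[:,0]-536,f[:,1]-54)<14)&(f[:,2]>125)&(f[:,2]<155)];print(len(r),np.percentile(r[:,2],[10,50,90]) if len(r) else 0)
E
```

```text
8.4833 [536.75455077  54.62645532  91.37716178] [ 3.13877370e+00 -6.53158789e-04  1.58731954e+00] 35.331948752232705 [-3.85136257  3.98530137 20.71358015]
2380 [141.96227168 142.66758699 143.39498198]
```

View pics/w7.png

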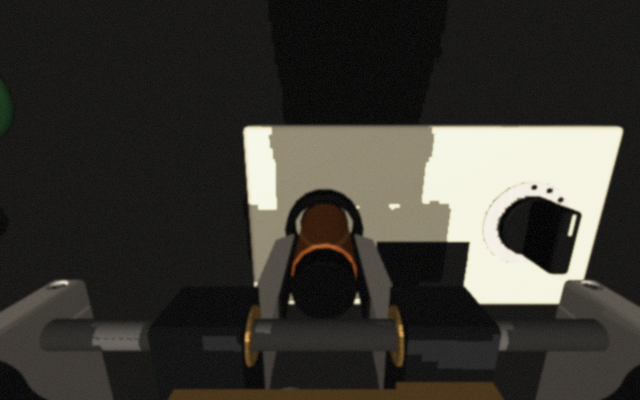

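Pad is at its stop: cap top at 142.7 (expected 143) and the force rose to 20.7 N with no further travel. I'll ease up until the pad is up, then open.

>>> arm_command(
  steps=[
    [0.2,[0,0,-0.2],0],
    [0.2,[0,0,-0.2],0],
    [0.2,[0,0,-0.2],0],
    [0.2,[0,0,-0.1],0],
    [0.2,[0,0,0],0],
  ],
)

```text
clock: 8.95
eef_pos: [536.0, 54.2, 96.7]
eef_rot: [3.141, -0.0, 1.587]
wrist_force: [1.3, 0.3, 2.5]
finger_gap: 35.6
```

>>> arm_command(
  steps=[
    [0.2,[0,0,0],0],
    [0.2,[0,0,0],0],
  ],
)

```text
clock: 9.12
eef_pos: [535.8, 54.2, 96.3]
eef_rot: [-3.141, 0.0, 1.587]
wrist_force: [1.2, 0.9, 3.3]
finger_gap: 35.7
```

>>> arm_command(
  steps=[
    [0.2,[0,0,-0.13],0],
    [0.2,[0,0,0],0],
    [0.2,[0,0,0],0],
    [0.2,[0,0,0],0],
  ],
  force=20,
)

```text
clock: 9.45
eef_pos: [535.7, 54.2, 97.7]
eef_rot: [-3.141, 0.0, 1.587]
wrist_force: [0.1, 0.6, 2.2]
finger_gap: 35.6
```

>>> arm_command(
  steps=[
    [0.45,[0,0,0],0],
    [0.5,[0,0,0],0],
    [0.75,[0,0,0],0],
    [0.75,[0,0,0],0],
    [0.75,[0,0,0],0],
  ],
)

```text
clock: 9.87
eef_pos: [535.8, 54.2, 97.7]
eef_rot: [-3.141, 0.0, 1.587]
wrist_force: [0.2, 0.4, -0.2]
finger_gap: 63.5
```

>>> arm_command(
  steps=[
    [0.75,[0,0,0],0],
    [0.75,[0,0,0],0],
    [0.75,[0,0,0],0],
    [0.75,[0,0,0],0],
  ],
)

```text
clock: 10.2
eef_pos: [535.9, 54.2, 97.8]
eef_rot: [-3.142, 0.0, 1.587]
wrist_force: [0.7, 0.2, 0.0]
finger_gap: 70.3
```

```bash
python3 - <<'E'
from h import *
s=manip.read_state();print(s['clock'],s['eef_pos'],s['eef_rot'],s['finger_gap'],s['wrist_force'])
p,d=manip.camera("wrist");cv2.imwrite("pics/w8.png",p[:,:,::-1]);W=world("wrist",d,s)
f=W.reshape(-1,3)
r=f[(np.hypot(f[:,0]-536,f[:,1]-54)<20)&(f[:,2]>140)&(f[:,2]<158)];print(len(r),np.percentile(r[:,2],[10,50,90]),cv2.minEnclosingCircle(r[:,:2].astype(np.float32)))
E
```

```text
10.2 [535.88717698  54.19496889  97.82986308] [-3.14155903e+00  2.74425963e-05  1.58720607e+00] 70.28679157315958 [0.71760542 0.18157073 0.02272849]
3561 [146.92342963 149.60625149 150.38567877] ((535.8633422851562, 53.62821578979492), 16.583993911743164)
```

View pics/w8.png

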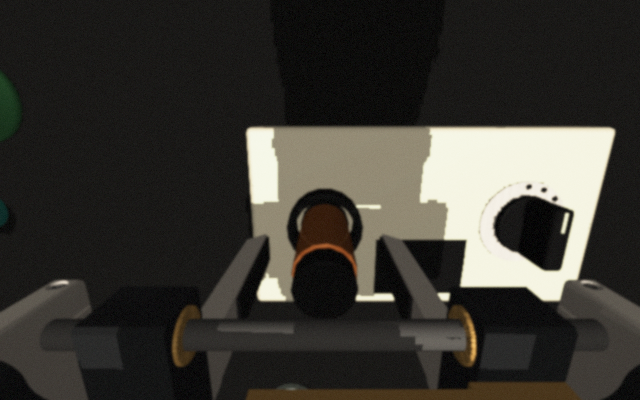

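Vial stands free on the raised pad: cap top 149.7, centre (535.9,53.6), fingers off it at both sides. I'll rise and go over to the knob.

>>> arm_command(
  steps=[
    [0.75,[0,0,-2],0],
    [0.75,[0,0,-3],0],
    [0.75,[0,0,-3.5],0],
    [0.75,[0,0,-2.5],0],
    [0.75,[0,0,0],0],
  ],
)

```text
clock: 10.67
eef_pos: [537.6, 54.3, 213.3]
eef_rot: [3.134, -0.0, 1.587]
wrist_force: [-0.4, -0.0, 0.5]
finger_gap: 70.1
```

>>> arm_command(
  steps=[
    [0.6,[3,0,0],0],
    [0.5,[4,0,0],0],
    [0.5,[4,0,0],0],
    [0.5,[3,0.1,0],0],
    [0.5,[1.9,0,0],0],
  ],
)

```text
clock: 11.08
eef_pos: [533.7, 216.0, 207.1]
eef_rot: [-3.141, -0.0, 1.589]
wrist_force: [-0.9, -0.1, -0.1]
finger_gap: 47.3
```

>>> arm_command(
  steps=[
    [0.5,[0,0,0],0],
    [0.5,[0,0,0],0],
    [0.5,[0,0,0],0],
  ],
)

```text
clock: 11.33
eef_pos: [534.2, 212.4, 207.4]
eef_rot: [-3.141, 0.0, 1.587]
wrist_force: [0.2, -1.4, -1.5]
finger_gap: 47.1
```

```bash
python3 - <<'E'
from h import *
s=manip.read_state();print(s['clock'],s['eef_pos'],s['eef_rot'],s['joints'],s['finger_gap'],s['wrist_force'])
p,d=manip.camera("wrist");cv2.imwrite("pics/w9.png",p[:,:,::-1]);W=world("wrist",d,s)
f=W.reshape(-1,3)
r=f[(np.hypot(f[:,0]-534,f[:,1]-213)<30)&(abs(f[:,2]-86.5)<4)]
print("bar",len(r),np.median(r[:,2]),cv2.minAreaRect(r[:,:2].astype(np.float32)))
r=f[(np.hypot(f[:,0]-536,f[:,1]-54)<25)&(f[:,2]>144)&(f[:,2]<158)];print("cap",len(r),np.median(r[:,2]),cv2.minEnclosingCircle(r[:,:2].astype(np.float32)))
E
```

```text
11.3333 [534.24341172 212.37940595 207.40748914] [-3.14101017e+00  4.14626144e-04  1.58688275e+00] [ 3.14778679e-01  3.54510731e-01  1.44426095e+00 -2.30796308e-04
  1.34349968e+00 -1.27205186e+00] 47.06447383337517 [ 0.16441123 -1.36272195 -1.54958878]
bar 585 86.3352887890659 ((533.8953247070312, 213.3505859375), (45.04560852050781, 13.737062454223633), 1.329465627670288)
cap 1260 149.6710154494399 ((536.3017578125, 53.569515228271484), 17.353139877319336)
```

View pics/w9.png

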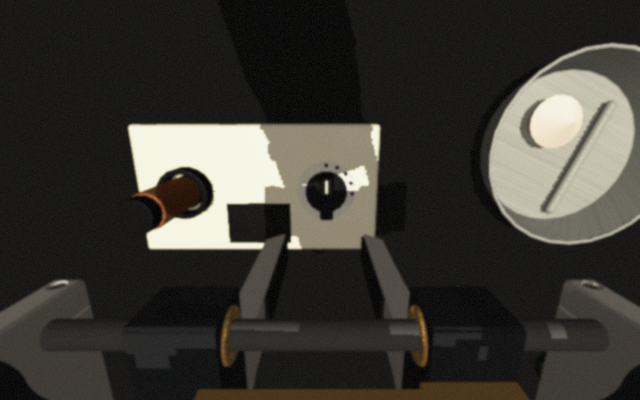

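The vial stands in the well at (180,195), cap top 149.7. The knob is at (326,190), still home, axis (534,213.3). I'll descend on it.

>>> arm_command(
  steps=[
    [0.5,[0.09,0,3],0],
    [0.5,[0,0,4],0],
    [0.5,[0,0,3],0],
    [0.5,[0,0,0],0],
    [0.5,[0,0,0],0],
  ],
)

```text
clock: 11.8
eef_pos: [534.2, 213.0, 107.8]
eef_rot: [-3.14, 0.001, 1.586]
wrist_force: [0.6, -0.1, 1.5]
finger_gap: 47.1
```

>>> arm_command(
  steps=[
    [0.5,[0,0,2.5],0],
    [0.5,[0,0,1.6],0],
    [0.5,[0,0,0.8],0],
    [0.5,[0,0,0],0],
    [0.5,[0,0,0],0],
  ],
)

```text
clock: 12.22
eef_pos: [535.2, 214.1, 60.7]
eef_rot: [3.14, -0.001, 1.587]
wrist_force: [0.5, -1.1, 0.6]
finger_gap: 46.8
```

```bash
python3 - <<'E'
from h import *
s=manip.read_state();print(s['clock'],s['eef_pos'],s['eef_rot'],s['joints'],s['finger_gap'],s['wrist_force'])
p,d=manip.camera("wrist");cv2.imwrite("pics/w10.png",p[:,:,::-1]);W=world("wrist",d,s)
f=W.reshape(-1,3)
r=f[(np.hypot(f[:,0]-534,f[:,1]-213)<30)&(abs(f[:,2]-86.5)<3)]
print("bar",len(r),np.median(r[:,2]),cv2.minAreaRect(r[:,:2].astype(np.float32)))
E
```

```text
12.2167 [535.1670872  214.13489493  60.6777931 ] [ 3.13961206e+00 -6.20743100e-04  1.58685284e+00] [ 3.17075027e-01  5.12270571e-01  1.58339021e+00  6.47742780e-06
  1.04385630e+00 -1.26978045e+00] 46.78495643216508 [ 0.54582596 -1.08985124  0.62928826]
bar 1961 86.50444431512459 ((532.89453125, 211.7342529296875), (54.3779411315918, 43.27112579345703), 60.10256576538086)
```

View pics/w10.png

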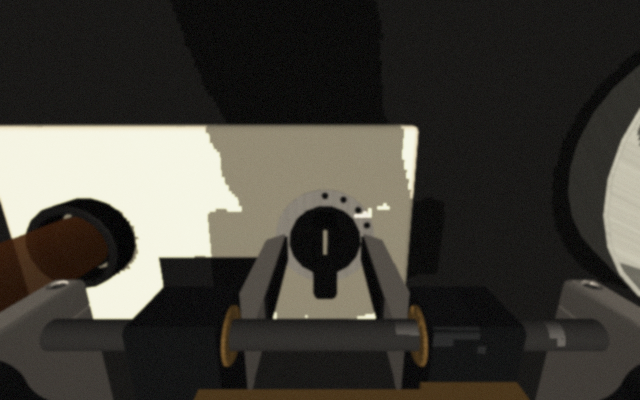

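Bar sits centred between the fingers at (325,255). Small trim, then I'll close with 50 N.

>>> arm_command(
  steps=[
    [0.5,[-0.04,-0.08,0.2],0],
    [0.5,[0,0,0],0],
    [0.1,[0,0,0],0],
    [0,[0,0,0],0],
    [0,[0,0,0],0],
  ],
  force=50,
)

```text
clock: 12.68
eef_pos: [533.6, 213.7, 57.1]
eef_rot: [3.141, -0.0, 1.587]
wrist_force: [0.6, 0.1, -0.1]
finger_gap: 30.5
```

>>> arm_command(
  steps=[
    [0,[0,0,0],0],
    [0,[0,0,0],0],
    [0,[0,0,0],0],
    [0,[0,0,0],0],
    [0,[0,0,0],0],
  ],
)

```text
clock: 13.1
eef_pos: [533.5, 214.4, 56.9]
eef_rot: [3.141, -0.001, 1.587]
wrist_force: [-0.2, 5.1, -0.3]
finger_gap: 13.3
```

```bash
python3 - <<'E'
from h import *
s=manip.read_state();print(s)
E
```

```text
{'clock': 13.1, 'joints': array([ 3.18019758e-01,  5.15341801e-01,  1.58883352e+00,  1.20215165e-03,
        1.03675911e+00, -1.26998251e+00]), 'qd': array([ 3.57456278e-03, -2.58329393e-05,  4.39213581e-04, -2.61027499e-05,
        1.57037314e-03,  8.16817725e-04]), 'effort': array([-3.08866292e+00, -6.01985121e+01, -2.95865822e+01, -1.14884444e+00,
        5.22766449e-01,  1.91926156e-03]), 'eef_pos': array([533.47846681, 214.44441223,  56.92367346]), 'eef_rot': array([ 3.14127100e+00, -1.18361916e-03,  1.58739089e+00]), 'wrist_force': array([-0.195426  ,  5.13885509, -0.29996693]), 'moment': array([ 1.03872874, -0.06957999,  0.0803481 ]), 'finger_gap': 13.268431669557042}
```

>>> arm_command(
  steps=[
    [0,[0.08,0.03,0],0],
    [0,[0,0,0],0.06],
    [0,[0,0,0],0.06],
    [0,[0,0,0],0.06],
    [0,[0,0,0],0],
  ],
)

```text
clock: 13.52
eef_pos: [533.6, 214.6, 56.9]
eef_rot: [-3.141, 0.0, 1.405]
wrist_force: [-3.4, 2.1, 2.8]
finger_gap: 14.0
```

```bash
cat > st.py <<'E'
from h import *
s=manip.read_state();print(s['clock'],s['eef_pos'].round(2),s['eef_rot'].round(4),'turn',round(1.5872-s['eef_rot'][2],4),'F',s['wrist_force'].round(1),'M',s['moment'].round(3),s['finger_gap'])
E
python3 st.py
```

```text
13.5167 [533.55 214.6   56.91] [-3.1411e+00  1.0000e-04  1.4046e+00] turn 0.1826 F [-3.4  2.1  2.8] M [0.139 0.606 0.166] 13.966020343786408
```

>>> arm_command(
  steps=[
    [0,[0,0,0],0.06],
    [0,[0,0,0],0.06],
    [0,[0,0,0],0.06],
    [0,[0,0,0],0.04],
    [0,[0,0,0],0],
  ],
)

```text
clock: 13.93
eef_pos: [533.6, 214.7, 56.9]
eef_rot: [-3.141, -0.0, 1.187]
wrist_force: [-2.8, 2.8, 3.4]
finger_gap: 13.8
```

```bash
python3 st.py
```

```text
13.9333 [533.59 214.69  56.9 ] [-3.1412e+00 -1.0000e-04  1.1873e+00] turn 0.3999 F [-2.8  2.8  3.4] M [0.404 0.599 0.036] 13.767965336393608
```

>>> arm_command(
  steps=[
    [0,[0,0,0],0.04],
    [0,[0,0,0],0],
    [0,[0,0,0],0],
  ],
)

```text
clock: 14.18
eef_pos: [533.6, 214.7, 56.9]
eef_rot: [-3.141, -0.0, 1.15]
wrist_force: [-4.5, 3.5, 4.1]
finger_gap: 13.7
```

```bash
python3 st.py
```

```text
14.1833 [533.6  214.69  56.91] [-3.1412e+00 -1.0000e-04  1.1503e+00] turn 0.4369 F [-4.5  3.5  4.1] M [0.587 0.866 0.2  ] 13.680970512454634
```

First click felt: moment went from 0.04 to 0.20 between 0.400 and 0.437 rad. On to the second.

>>> arm_command(
  steps=[
    [0,[0,0,0],0.08],
    [0,[0,0,0],0.08],
    [0,[0,0,0],0.08],
    [0,[0,0,0],0.08],
    [0,[0,0,0],0.06],
  ],
)

```text
clock: 14.6
eef_pos: [533.7, 214.8, 56.9]
eef_rot: [-3.141, -0.0, 0.766]
wrist_force: [-3.7, 4.2, 2.4]
finger_gap: 13.9
```

>>> arm_command(
  steps=[
    [0,[0,0,0],0],
    [0,[0,0,0],0],
  ],
)

```text
clock: 14.77
eef_pos: [533.7, 214.8, 56.9]
eef_rot: [-3.141, -0.0, 0.77]
wrist_force: [-3.5, 4.4, 2.4]
finger_gap: 13.5
```

```bash
python3 st.py
```

```text
14.7667 [533.73 214.82  56.92] [-3.1412e+00 -4.0000e-04  7.6950e-01] turn 0.8177 F [-3.5  4.4  2.4] M [0.759 0.724 0.105] 13.546666139012535
```

>>> arm_command(
  steps=[
    [0,[0,0,0],0.04],
    [0,[0,0,0],0],
    [0,[0,0,0],0],
  ],
)

```text
clock: 15.02
eef_pos: [533.7, 214.8, 56.9]
eef_rot: [-3.141, -0.0, 0.73]
wrist_force: [-3.7, 4.2, 2.3]
finger_gap: 13.8
```

```bash
python3 st.py
```

```text
15.0167 [533.72 214.83  56.92] [-3.1412e+00 -4.0000e-04  7.2980e-01] turn 0.8574 F [-3.7  4.2  2.3] M [0.789 0.695 0.135] 13.778528179192774
```

>>> arm_command(
  steps=[
    [0,[0,0,0],0],
    [0,[0,0,0],0],
  ],
)

```text
clock: 15.18
eef_pos: [533.7, 214.8, 56.9]
eef_rot: [-3.141, -0.0, 0.73]
wrist_force: [-2.8, 5.3, 2.1]
finger_gap: 13.7
```

```bash
python3 st.py; python3 - <<'E'
from h import *
s=manip.read_state()
p,d=manip.camera("wrist");cv2.imwrite("pics/w11.png",cv2.resize(p[150:330,200:450,::-1],None,fx=3,fy=3,interpolation=cv2.INTER_CUBIC));W=world("wrist",d,s);np.save("pics/w11W.npy",W)
E
python3 st.py
```

```text
15.1833 [533.69 214.84  56.9 ] [-3.1412e+00 -3.0000e-04  7.3010e-01] turn 0.8571 F [-2.8  5.3  2.1] M [0.739 0.697 0.161] 13.658515366321483
15.2333 [533.71 214.85  56.91] [-3.1412e+00 -4.0000e-04  7.3010e-01] turn 0.8571 F [-3.7  4.7  2.2] M [0.793 0.688 0.162] 13.71744069341618
```

View pics/w11.png

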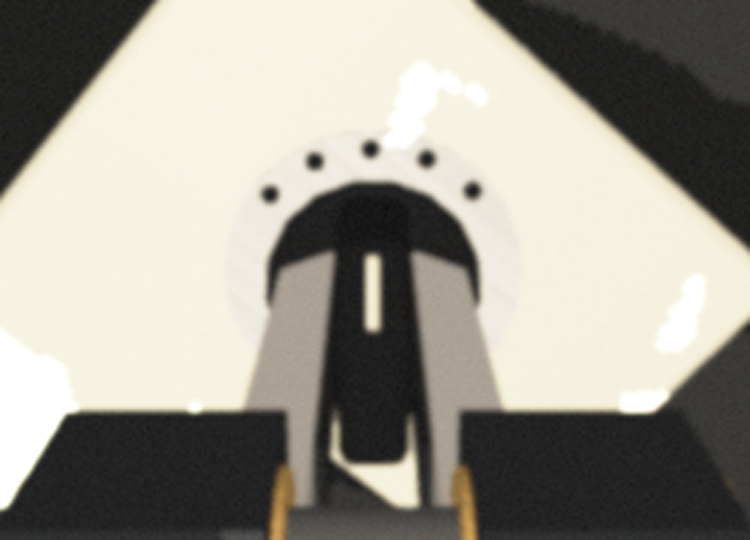

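The mark points at the middle (third) pip, i.e. stop 2, and the bar sits square in the fingers. I'll approach the third stop with finer steps.

>>> arm_command(
  steps=[
    [0,[0,0,0],0.08],
    [0,[0,0,0],0.08],
    [0,[0,0,0],0.08],
    [0,[0,0,0],0.08],
    [0,[0,0,0],0.04],
  ],
)

```text
clock: 15.65
eef_pos: [533.9, 214.9, 56.9]
eef_rot: [-3.141, -0.001, 0.365]
wrist_force: [-1.1, 4.9, 1.6]
finger_gap: 13.6
```

>>> arm_command(
  steps=[
    [0,[0,0,0],0.02],
    [0,[0,0,0],0],
    [0,[0,0,0],0],
  ],
)

```text
clock: 15.9
eef_pos: [533.8, 214.9, 56.9]
eef_rot: [-3.141, -0.001, 0.35]
wrist_force: [-1.9, 5.0, 1.6]
finger_gap: 14.0
```

```bash
python3 st.py; python3 - <<'E'
from h import *
from scipy.spatial.transform import Rotation as Ro
s=manip.read_state()
p,d=manip.camera("wrist");cv2.imwrite("pics/w12.png",p[:,:,::-1]);W=world("wrist",d,s)
E
python3 st.py
python3 - <<'E'
# white mark's direction in tool frame, using plane z=87 world (tool z = TCPz-87)
from h import *
c=manip.calibration('wrist');T=c['tool_from_camera']
def ang(fn,tcpz):
    p=cv2.imread(fn).astype(int)
    g=p.min(2)[225:265,305:345]; 
    m=(g>90).astype(np.uint8); n,l,st,ce=cv2.connectedComponentsWithStats(m)
    best=None
    for i in range(1,n):
        x,y,w,h,a=st[i]
        if x>0 and y>0 and x+w<40 and y+h<40 and a>15: best=i
    if best is None: print(fn,st);return
    v,u=np.nonzero(l==best); v=v+225;u=u+305
    r=np.c_[(u-c['cx'])/c['fx'],(v-c['cy'])/c['fy'],np.ones(len(u))]@T[:3,:3].T
    k=(tcpz-87-T[2,3])/r[:,2]; P=T[:3,3]+r*k[:,None]
    q=P[:,:2]; vx,vy,x0,y0=cv2.fitLine(q.astype(np.float32),cv2.DIST_L2,0,.01,.01).ravel()
    print(fn,len(u),q.mean(0),"angle to tool y",np.arctan2(vx*np.sign(vy),abs(vy)))
ang("pics/w10.png",60.7);ang("pics/w12.png",56.9)
E
```

```text
15.9 [533.85 214.93  56.9 ] [-3.141e+00 -6.000e-04  3.499e-01] turn 1.2373 F [-1.9  5.   1.6] M [0.881 0.413 0.073] 13.964794543790553
15.95 [533.87 214.91  56.91] [-3.141e+00 -6.000e-04  3.499e-01] turn 1.2373 F [-2.5  5.3  0.8] M [0.878 0.428 0.113] 13.89123293948982
pics/w10.png 58 [  1.13861064 -14.86732437] angle to tool y -0.025156334
pics/w12.png 151 [  0.463714   -12.88237686] angle to tool y -0.002409772
```

>>> arm_command(
  steps=[
    [0,[0,0,0],0.012],
    [0,[0,0,0],0],
    [0,[0,0,0],0],
  ],
)

```text
clock: 16.2
eef_pos: [533.9, 214.9, 56.9]
eef_rot: [-3.141, -0.001, 0.338]
wrist_force: [-0.5, 5.4, 2.0]
finger_gap: 14.0
```

```bash
python3 st.py
```

```text
16.2 [533.86 214.93  56.93] [-3.141e+00 -6.000e-04  3.379e-01] turn 1.2493 F [-0.5  5.4  2. ] M [0.906 0.477 0.064] 14.00098588036537
```

>>> arm_command(
  steps=[
    [0,[0,0,0],0.006],
    [0,[0,0,0],0],
    [0,[0,0,0],0],
  ],
)

```text
clock: 16.45
eef_pos: [533.9, 214.9, 56.9]
eef_rot: [-3.141, -0.001, 0.332]
wrist_force: [-1.8, 5.7, 1.0]
finger_gap: 13.2
```

```bash
python3 st.py
```

```text
16.45 [533.85 214.92  56.91] [-3.141e+00 -6.000e-04  3.320e-01] turn 1.2552 F [-1.8  5.7  1. ] M [0.912 0.454 0.119] 13.220049936620748
```

>>> arm_command(
  steps=[
    [0,[0,0,0],0.006],
    [0,[0,0,0],0],
    [0,[0,0,0],0],
  ],
)

```text
clock: 16.7
eef_pos: [533.9, 214.9, 56.9]
eef_rot: [-3.141, -0.001, 0.326]
wrist_force: [-2.7, 5.3, 2.1]
finger_gap: 13.5
```

```bash
python3 st.py
```

```text
16.7 [533.87 214.94  56.92] [-3.141e+00 -7.000e-04  3.261e-01] turn 1.2611 F [-2.7  5.3  2.1] M [0.905 0.444 0.162] 13.495631124363904
```

>>> arm_command(
  steps=[
    [0,[0,0,0],0],
    [0,[0,0,0],0],
  ],
)

```text
clock: 16.87
eef_pos: [533.9, 214.9, 56.9]
eef_rot: [-3.141, -0.001, 0.326]
wrist_force: [-1.9, 5.7, 1.0]
finger_gap: 13.4
```

```bash
python3 st.py
```

```text
16.8667 [533.87 214.92  56.91] [-3.141e+00 -6.000e-04  3.260e-01] turn 1.2612 F [-1.9  5.7  1. ] M [0.908 0.429 0.135] 13.363935932262828
```

>>> arm_command(
  steps=[
    [0,[0,0,0],0.006],
    [0,[0,0,0],0],
    [0,[0,0,0],0],
  ],
)

```text
clock: 17.12
eef_pos: [533.9, 214.9, 56.9]
eef_rot: [-3.141, -0.001, 0.32]
wrist_force: [-2.3, 5.4, 1.8]
finger_gap: 13.8
```

```bash
python3 st.py
```

```text
17.1167 [533.86 214.93  56.92] [-3.141e+00 -6.000e-04  3.201e-01] turn 1.2671 F [-2.3  5.4  1.8] M [0.92  0.459 0.148] 13.80313454280441
```

```bash
python3 - <<'E'
from h import *
s=manip.read_state()
p,d=manip.camera("wrist");cv2.imwrite("pics/w13f.png",p[:,:,::-1]);cv2.imwrite("pics/w13.png",cv2.resize(p[150:330,200:450,::-1],None,fx=3,fy=3,interpolation=cv2.INTER_CUBIC))
p2,d2=manip.camera("top");cv2.imwrite("pics/top9.png",p2[:,:,::-1])
p2,d2=manip.camera("scene");cv2.imwrite("pics/scene9.png",p2[:,:,::-1])
c=manip.calibration('wrist');T=c['tool_from_camera']
from scipy.spatial.transform import Rotation as Ro
R=Ro.from_euler('xyz',s['eef_rot']).as_matrix()
def proj(u,v,z):
    r=np.c_[(u-c['cx'])/c['fx'],(v-c['cy'])/c['fy'],np.ones(len(u))]@T[:3,:3].T
    k=(s['eef_pos'][2]-z-T[2,3])/r[:,2]; return (T[:3,3]+r*k[:,None])@R.T+s['eef_pos']
g=p.astype(int).min(2);sub=g[225:265,305:345];m=(sub>90).astype(np.uint8);n,l,st,ce=cv2.connectedComponentsWithStats(m)
for i in range(1,n):
    x,y,w,h,a=st[i]
    if x>0 and y>0 and x+w<40 and y+h<40 and a>15:
        v,u=np.nonzero(l==i);P=proj(u+305,v+225,87)
        vx,vy,_,_=cv2.fitLine(P[:,:2].astype(np.float32),cv2.DIST_L2,0,.01,.01).ravel()
        print("mark",P.mean(0),"line angle",np.arctan2(vy,vx),"knob angle",(-np.arctan2(vy,vx)+.0155)%np.pi)
E
python3 st.py
```

```text
mark [530.26669913 227.24678841  87.00745017] line angle -1.2524102 knob angle 1.2679101
17.2667 [533.88 214.92  56.94] [-3.141e+00 -7.000e-04  3.201e-01] turn 1.2671 F [-1.6  5.6  2.1] M [0.895 0.529 0.196] 13.660366880533433
```

View pics/w13.png

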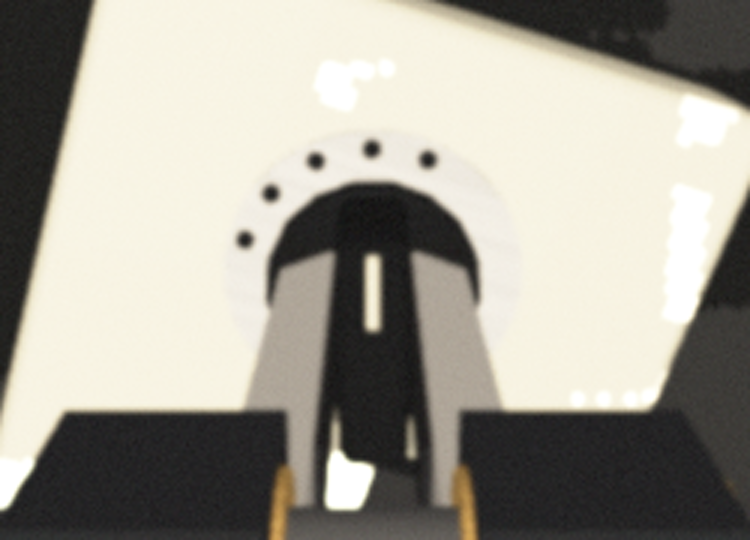

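View pics/scene9.png

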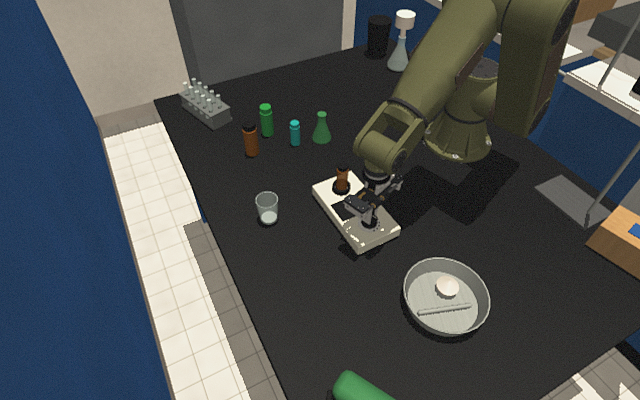

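The mark lines up with the fourth pip (third stop), knob angle by camera about 1.268 against 1.257 rad. The vial stands upright in the well at (342,180), and the bystanders look unmoved. The arm is holding still, so I'm handing in.

```bash
python3 -c "
from cell import manip
print(manip.sign_off())"
```

```text
the job is handed in; nothing more can be done
None
```

I stood the small amber vial in the photometer's well, pressed it down fully and let go. I then turned the knob clockwise to the third stop and handed in at about 17.3 s, still gripping it there with 50 N.

- **Vial:** at full press the cap top was at 142.7 mm (143 expected), and the force rose to about 21 N with no further travel. After letting go the vial stood free and centred in the well, cap top at 149.7 mm. The final scene picture still shows it upright.
- **Knob:** the first click was clear in the wrist moment (0.04 to 0.20 N m). The second was weak in the noise, so I confirmed it by the mark pointing at the middle pip. At the third, the moment rose from about 0.07 to 0.15–0.20 N m. The mark now lines up with the third-stop pip.
- **Small disagreement:** arm and camera both put the knob at about 1.267 rad, roughly 0.6° beyond the nominal 1.257, which is about the size of the measuring error. I left it there.
- **Bystanders:** by eye in the final scene picture, the flask, beaker, pan and other vials look unmoved. I did not measure them again.

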